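# Pack a resin specimen in its holder with the snug spacer

## Task

In the specimen holder, slide the amber resin block back against its end stop, then try the spacers from the rack in the gap between the block and the sprung jaw until you find one that goes right down onto the bed and is gripped snugly by the jaw, holding the block tight; leave it there. Ease the spacers in by feel without forcing them, and hang those that you do not use in the rack. Leave the other things on the bench where they are.

Things in the scene. Friction and masses are not known exactly. Their poses are not given: they have to be found in the camera images.
- holder: specimen holder fixed to the bench: dark stage plate 170 x 120 x 16 mm under an aluminium bed whose top is 30 mm above the bench. Origin: underside centre; x along the bed from the end stop to the sprung jaw, y across, z up. Grey end stop at the -x end, 38 mm high, clamped by an earlier user with its face somewhere from x = -36.5 to -29 mm (not measured). Low guides (6 mm) at y = +/-21.5 mm.
- jaw_rest (a point): middle of the upper edge of the sprung jaw's upright face, at rest: holder x = +20 mm, 20.5 mm above the bed; axes as the holder's. Jaw 40 mm wide; above this edge it slopes back 4 mm (lead-in) to its top, 32.5 mm above the bed. Its spring presses it to -x with 2.5 N at rest; it gives to +x by at most 3.5 mm (4.6 N there), then meets a hard stop.
- gap (a point): bed-level point of the gap between block and jaw: holder x = +15 mm, y = 0, 30 mm above the bench; axes as the holder's. With the block against the stop the gap at rest is 5 to 12.5 mm wide, up to jaw x = +20 mm. A spacer goes in if it is thicker than the gap by no more than the jaw's give, and is gripped if thicker than the gap: at every setting at least one of the three suits.
- block: loose amber block of mineral-filled resin with a dark beetle section showing in its top, 44 mm (x) x 40 mm (y) x 40 mm high, about 160 g, standing on the bed of the holder, its axes along the holder's; origin at the centre of its underside. At the start it stands away from the end stop, by up to about 12 mm. It is not held down: a spacer drawn up while rubbing hard on it can lift and tip it.
- rack: grey spacer rack, fixed to the bench, 130 mm (x) x 76 mm (y), top face 55 mm above the bench; origin at its underside centre. Three through slots in its 12 mm top plate, at x = -36, 0 and +36 mm, each 17 mm (x) x 38 mm (y). The three spacers hang in them in any order, their shoulders resting on the top face.
- thin_grip (a point): thin spacer, middle of its yellow handle (10 x 48 (y) x 44 mm high), which overhangs the aluminium blade (8 mm thick (x) x 34 (y) x 44 deep, round-nosed foot) by 7 mm at each y end (shoulders). Point 66 mm above the foot, 22 above the shoulders; z up; 55 g. Grip across the 48 mm. Home in the holder (foot on bed) this point is 96 mm above the bench; hung in the rack 77 mm.
- middle_grip (a point): middle spacer, middle of its blue handle (10 x 48 (y) x 44 mm high), which overhangs the aluminium blade (10.5 mm thick (x) x 34 (y) x 44 deep, round-nosed foot) by 7 mm at each y end (shoulders). Point 66 mm above the foot, 22 above the shoulders; z up; 55 g. Grip across the 48 mm. Home in the holder (foot on bed) this point is 96 mm above the bench; hung in the rack 77 mm.
- thick_grip (a point): thick spacer, middle of its red handle (10 x 48 (y) x 44 mm high), which overhangs the aluminium blade (13 mm thick (x) x 34 (y) x 44 deep, round-nosed foot) by 7 mm at each y end (shoulders). Point 66 mm above the foot, 22 above the shoulders; z up; 55 g. Grip across the 48 mm. Home in the holder (foot on bed) this point is 96 mm above the bench; hung in the rack 77 mm.
- jar_amber: bystander: clear screw-top jar with brown fragments and white cap, 52 mm across, 72 mm tall, beside the rack; origin at its underside centre
- jar_dark: bystander: clear screw-top jar with black fragments and white cap, 52 mm across, 72 mm tall; origin at its underside centre
- dish: bystander: closed glass dish, 94 mm across, 15 mm high; origin at its underside centre
- tweezers: bystander: steel tweezers lying flat, 115 mm long; origin at its underside centre
- pen: bystander: blue marker pen lying flat, 130 mm long; origin at its underside centre
- vial: bystander: small glass vial with black cap, 23 mm across, 44 mm tall, standing near the holder; origin at its underside centre
- slide_box: bystander: green box for glass slides, 87 x 77 x 36 mm; origin at its underside centre
Not all that is in view belongs to the job. Of the things that look like the holder, take the one that is farthest to the robot's left at the start.

How it is judged:
By the outcome, as a careful person would: the job done as asked, in the order asked, and still so for the second after the job is handed in, with the robot touching nothing.
It also fails if it takes over 72 s, if anything falls off the work surface, if the arm or the gripper's body presses on something with over 40 N, if the wrist force passes 120 N, or if a joint passes its speed limit or range.

## Robot

A 6-joint arm with a two-finger parallel gripper is mounted at the origin on the work surface. World frame = base frame: x ahead of the robot, y to its left, z up, the work surface at z = 0. Lengths are in mm, angles in degrees, forces in N, time in s.
With the tool pointing down it reaches from about 350 to 850 mm from the base axis. Payload 8.1 kg.
Tool frame: the origin (TCP) lies midway between the tips of the shut fingers; the grasp point (between the pads) lies grip_depth behind it (grip_depth is the distance from the TCP to the grasp point, in mm); z points along the fingers, y is the line along which they close (so a half turn about z gives the same grasp; the last joint's range is limited). The gripper opens to 85 mm and grips with 20 to 120 N. Pads are 22 mm wide; open, the fingers measure 114 mm over their backs; the gripper's body (76 mm by 85 mm) begins 54 mm behind the grasp point. The pads swing forward as they close: fully open they stand 13 mm farther back than shut.
Start: joints at [-4.893, 7.471, 85.268, -0, 87.261, -4.893], TCP at [600.004, 0.022, 231.292] pointing down, gripper open.
Joint ranges: [-169.43, 169.43], [-51.17, 129.36], [1.28, 143.12], [-76.62, 256.62], [0, 156.53], [-152.29, 152.29]. Speed limits (degrees/s): [136.94, 136.94, 159.86, 180, 180, 180].

## Interface

Orientations are given as [roll, pitch, yaw] about the fixed x, y, z axes, in that order (R = Rz(yaw) Ry(pitch) Rx(roll)).
In Python, from bench import sense, snapshot, hand_in, grip_depth gives the robot as it stands. The module is installed in compiled form; this text tells all that it offers.
- The arm moves only by the tool apply_moves, never from a script. Its argument "series" is text: rows parted by semicolons, each of 5 numbers parted by spaces: the shift along the tool's x, y, z each as a share of 0.3 m, from -1 to 1, then the turn about the tool's z as a share of 2 rad, from -1 to 1, then the gripper's target within -1 to 1 (shut at 1, half-way at 0, fully open at -1). In form: tx ty tz twist gripper; .... A call has 1 to 5 rows; each row shifts and turns the commanded pose from where the row before left it, along the tool's axes as they then stand; what a row does not reach is not made up. A row lasts 1/12 s, in which the tool goes at most 41.7 mm and 7.16 degrees, less where a joint would pass 70% of its speed; a pose out of reach is approached as far as the arm can. A call with a number of a shift or a turn outside -1 to 1 is refused whole. A call with a gripper value outside its range is refused whole. The fingers move at their own pace and stop on an object; "squeeze" is the grip in N (left out, the last holds). Time passes only in rows, so rows that do not move let the fingers close. It gives the time, the measured TCP pose, the force, the opening and the grip force at its end, in the units of the state.
- sense(): the state, without advancing time (a new reading comes with each control period).
- snapshot(name): name is "scene" or "side" or "wrist"; returns a dict with "frame" (480x640x3 uint8, blue, green, red), "depth" (480x640 float32, mm along the optical axis (not along the pixel's ray), 0 where there is no reading), "intrinsics" (3x3 intrinsics, pixels), "dist" ([k1, k2, p1, p2, k3] as OpenCV has them; the pictures are not rectified), "extrinsics" (4x4, takes a point from camera to world coordinates); the wrist camera has in their place "tool_from_camera" (4x4, takes a point from camera to tool coordinates, whose origin is the TCP and whose axes are the flange's). Camera axes: x right, y down, z forward; pixel columns grow to the right and rows downward; lengths in mm; the calibration is good to about 2 mm. A picture is of the moment at which its call begins: read the wrist's pose just before it.
- hand_in(): hands the job in; it is judged then, once.
The state is a dict: "time": time; "joint_pos": joint angles; "qd": joint speeds; "joint_efforts": joint torques, N m; "tool_pos": TCP position; "tcp_rot": TCP orientation; "ft_force": force on the tool from outside, world axes, zero at the start; "wrist_torque": the same for the moment, N m; "finger_gap": finger opening in mm; "grip_force": force on a finger pad.
Only numpy, scipy, OpenCV 4.12 (cv2) and the standard library are available. Lean on these libraries where they do the work, as an engineer would, in place of code of your own. Each camera call takes 0.05 s, during which the arm holds its last target. There are 200 camera calls.

## Working session

There is one attempt and no reset: what is moved stays moved. The work goes in short steps, Python scripts to look and compute and a tool call to move; the robot and the scene stay as the last step left them, time stands still between calls to the robot, and variables do not carry over. Pictures are saved under pics/ and viewed, at most 10 in all, crops included, and the job is handed in when it is done.

Besides the shell and the picture viewer there is one more tool, called after "Emit:" as name(argument=value, ...) on one line, values as JSON. apply_moves: Moves the arm, as the interface text tells. Its arguments: {"type":"object","properties":{"series":{"type":"string"},"squeeze":{"type":"number"}},"required":["series"]}

```bash
ls; mkdir -p pics; python3 - <<'E'
from bench import sense,snapshot,grip_depth
import cv2,numpy as np
s=sense();print({k:np.round(v,2) for k,v in s.items()},grip_depth)
for n in("scene","side"):
    d=snapshot(n);cv2.imwrite(f"pics/{n}0.png",d["frame"]);np.savez(f"{n}0.npz",**d)
    print(n,d["intrinsics"].round(1).tolist(),np.round(d["dist"],3),d["extrinsics"].round(3).tolist())
d=snapshot("wrist");print(np.round(d["tool_from_camera"],3).tolist(),d["intrinsics"].round(1).tolist());cv2.imwrite("pics/wrist0.png",d["frame"])
E
```

```text
pics
{'time': np.float64(0.0), 'joint_pos': array([-4.89,  7.52, 85.33, -0.  , 87.26, -4.89]), 'qd': array([ 0.03, -0.  ,  0.03, -0.05, -0.1 , -0.06]), 'joint_efforts': array([-0.000e+00, -5.694e+01, -5.006e+01, -0.000e+00,  1.000e-02,
        0.000e+00]), 'tool_pos': array([5.9944e+02, 5.0000e-02, 2.3022e+02]), 'tcp_rot': array([-1.7989e+02, -1.0000e-02,  9.0000e+01]), 'ft_force': array([ 0.03, -0.3 , -0.17]), 'wrist_torque': array([ 0.01, -0.01,  0.01]), 'grip_force': np.float64(0.0), 'finger_gap': np.float64(85.32)} 18.700000000000003
scene [[462.6, 0.0, 321.9], [0.0, 462.6, 241.8], [0.0, 0.0, 1.0]] [0.016 0.    0.    0.    0.   ] [[-0.333, 0.519, -0.787, 1586.535], [0.943, 0.171, -0.287, 339.695], [-0.014, -0.838, -0.546, 796.231], [0.0, 0.0, 0.0, 1.0]]
side [[564.6, 0.0, 315.6], [0.0, 564.6, 240.0], [0.0, 0.0, 1.0]] [-0.165  0.     0.     0.     0.   ] [[0.999, -0.027, 0.038, 504.63], [-0.046, -0.69, 0.723, -1015.717], [0.007, -0.724, -0.69, 986.35], [0.0, 0.0, 0.0, 1.0]]
[[-0.0, -0.96, -0.279, 70.435], [1.0, -0.0, -0.0, -1.104], [0.0, -0.279, 0.96, -142.375], [0.0, 0.0, 0.0, 1.0]] [[356.5, 0.0, 317.9], [0.0, 356.5, 234.5], [0.0, 0.0, 1.0]]
```

View pics/scene0.png

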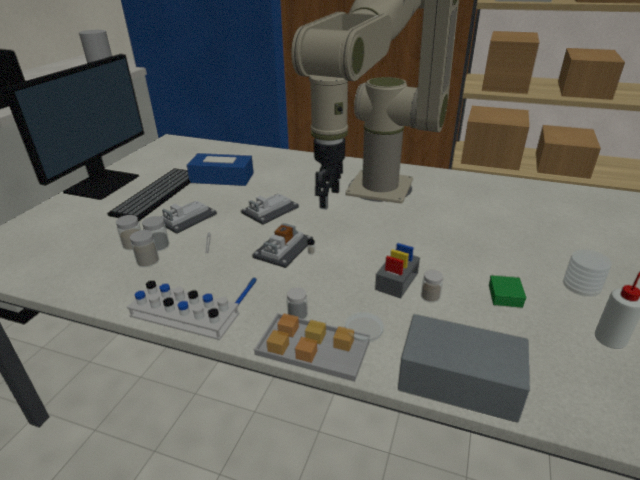

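View pics/side0.png

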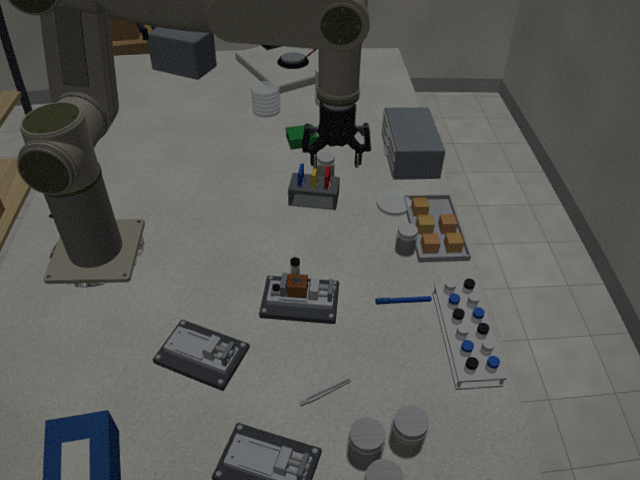

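The scene view shows three holder-like fixtures at about (285,243), (270,207) and (188,215). In the side view they are at (300,297), (203,352) and (268,460). Only the first holds the amber block and it has the largest y, so it is the robot's leftmost. The rack is at (398,270) in the scene view and (314,190) in the side view, with blue, yellow and red handles in that order along +x.

```bash
cat > h.py <<'E'
import numpy as np,cv2
from scipy.spatial.transform import Rotation as R
def T_tool(s):
    T=np.eye(4);T[:3,:3]=R.from_euler('xyz',s["tcp_rot"],degrees=True).as_matrix();T[:3,3]=s["tool_pos"];return T
def rays(d,T,px):
    u=cv2.undistortPoints(np.float64(px).reshape(-1,1,2),d["intrinsics"],d["dist"]).reshape(-1,2)
    v=np.c_[u,np.ones(len(u))]@T[:3,:3].T
    return T[:3,3],v
def plane(d,T,px,z):
    o,v=rays(d,T,px);return o+v*((z-o[2])/v[:,2:])
def tri(o1,v1,o2,v2):
    A=np.zeros((3,3));b=np.zeros(3)
    for o,v in((o1,v1),(o2,v2)):
        v=v/np.linalg.norm(v);P=np.eye(3)-np.outer(v,v);A+=P;b+=P@o
    p=np.linalg.solve(A,b)
    return p,[np.linalg.norm(np.cross(p-o,v/np.linalg.norm(v))) for o,v in((o1,v1),(o2,v2))]
HSV=dict(red=((0,150,70),(6,255,255)),yellow=((22,150,90),(32,255,255)),blue=((108,150,60),(125,255,255)),amber=((6,140,40),(20,255,255)))
def blobs(fr,c,amin=25):
    h=cv2.cvtColor(fr,cv2.COLOR_BGR2HSV);m=cv2.inRange(h,*[np.array(x) for x in HSV[c]])
    n,l,st,ce=cv2.connectedComponentsWithStats(m)
    return [(ce[i],st[i]) for i in range(1,n) if st[i,4]>=amin],l
E
python3 - <<'E'
from h import *
D={n:dict(np.load(n+"0.npz")) for n in("scene","side")}
win={"scene":{"r":(375,240,425,295),"h":(250,220,315,268)},"side":{"r":(285,160,345,210),"h":(255,260,345,325)}}
P={}
for c in HSV:
    for n in D:
        x0,y0,x1,y1=win[n]["h" if c=="amber" else "r"]
        b,_=blobs(D[n]["frame"][y0:y1,x0:x1],c,10)
        b=max(b,key=lambda t:t[1][4]) if b else None
        if b is None: print(c,n,"none");continue
        P[c,n]=b[0]+[x0,y0];print(c,n,P[c,n].round(1),b[1])
    if (c,"side") in P and (c,"scene") in P:
        r=[a for n in D for a in rays(D[n],D[n]["extrinsics"],P[c,n])]
        p,e=tri(r[0],r[1][0],r[2],r[3][0]);print("  ->",p.round(1),np.round(e,1))
a=cv2.resize(D["scene"]["frame"][215:275,240:320],(800,600),interpolation=2)
b=cv2.resize(D["side"]["frame"][255:330,250:350],(400,300),interpolation=2)
c=cv2.resize(D["side"]["frame"][145:220,275:375],(400,300),interpolation=2)
cv2.imwrite("pics/crop1.png",np.hstack([cv2.resize(a,(400,300)),b]));cv2.imwrite("pics/crop1.png",np.vstack([np.hstack([cv2.resize(a,(400,300)),b]),np.hstack([cv2.resize(D["scene"]["frame"][235:300,365:450],(400,300)),c])]))
E
```

```text
red scene [394. 265.] [ 11  16  17  19 187]
red side [327.1 170.9] [40  6  5 11 34]
  -> [600.  184.1  86.2] [5.4 5.4]
yellow scene [400.2 256.1] [ 16  10  17  18 135]
yellow side [313.9 172. ] [27  9  5  7 23]
  -> [562.1 189.1  85.6] [0.1 0.1]
blue scene [405.4 249.7] [ 22   4  16  17 102]
blue side [300.6 169. ] [13  4  6 11 28]
  -> [528.1 197.6  87.9] [1.9 1.9]
amber scene [285.  232.7] [ 25   6  18  16 137]
amber side [296.6 285.6] [ 31  14  22  24 349]
  -> [ 505.  -176.1   50.9] [4.3 4.3]
```

View pics/crop1.png

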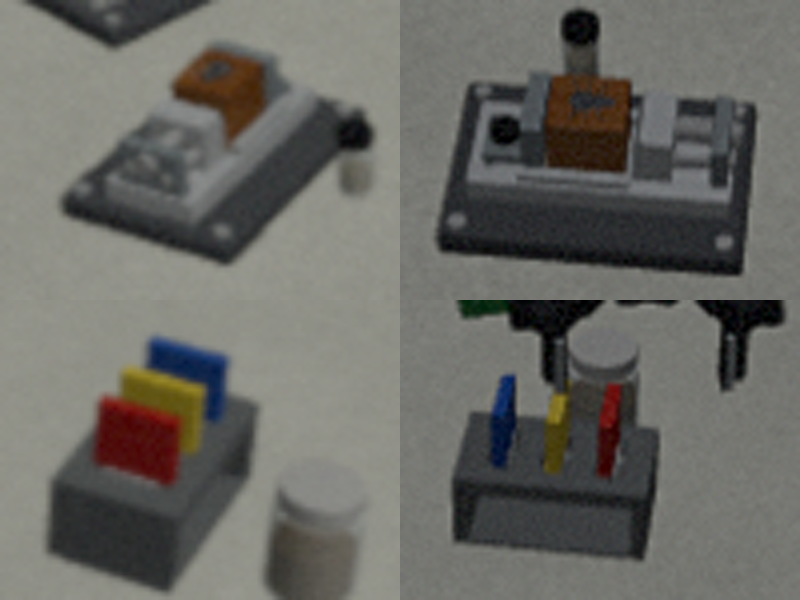

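The crop confirms the choice. The holder with the amber block has its end stop at the -x end (left in the side view) and its sprung jaw to the right. The vial stands behind it on the +y side. I'll move the wrist camera above it.

Emit:
apply_moves(series="-0.0944 -0.0472 0.0333 0 -1; -0.0944 -0.0472 0.0333 0 -1; -0.0944 -0.0472 0.0333 0 -1; -0.0944 -0.0472 0.0333 0 -1; -0.0944 -0.0472 0.0333 0 -1")

```text
time: 0.57
tool_pos: [528.2, -142.5, 180.6]
tcp_rot: [-180.0, -0.0, 90.0]
ft_force: [0.1, -0.8, -0.2]
finger_gap: 85.5
grip_force: 0.0
```

Emit:
apply_moves(series="-0.0944 -0.0472 0.0333 0 -1; 0 0 0 0 -1; 0 0 0 0 -1; 0 0 0 0 -1")

```text
time: 0.9
tool_pos: [515.1, -169.7, 171.4]
tcp_rot: [180.0, -0.0, 90.0]
ft_force: [0.4, -0.3, 0.5]
finger_gap: 85.4
grip_force: 0.0
```

```bash
cat >> h.py <<'E'
def wrist(tag):
    from bench import sense,snapshot
    s=sense();d=snapshot("wrist");d["T"]=T_tool(s)@d["tool_from_camera"]
    cv2.imwrite(f"pics/{tag}.png",d["frame"]);np.savez(f"{tag}.npz",**d)
    print(tag,np.round(s["time"],2),s["tool_pos"].round(1),s["tcp_rot"].round(2),s["ft_force"].round(2),s["finger_gap"].round(1));return d
E
python3 -c "
from h import *
wrist('w1')"
```

```text
Traceback (most recent call last):
  File "h.py", line 26, in wrist
    print(tag,np.round(s["time"],2),s["tool_pos"].round(1),s["tcp_rot"].round(2),s["ft_force"].round(2),s["finger_gap"].round(1));return d
                                                                                                        ^^^^^^^^^^^^^^^^^^^^^
AttributeError: 'float' object has no attribute 'round'
```

View pics/w1.png

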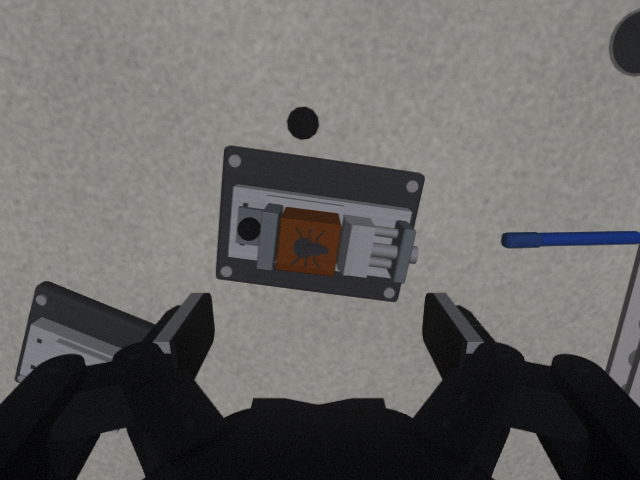

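The wrist view shows the holder turned about -8°, with plate screws at (235,161), (412,187), (389,293) and (226,271). The block top is around (310,245), the stop face at about x=277 px, and the jaw starts at about x=343 px. The block nearly touches the jaw. The vial cap is at (303,123).

```bash
sed -i 's/s\["finger_gap"\].round(1)/round(s["finger_gap"],1)/' h.py
cat >> h.py <<'E'
def screws(d,guess,r=9):
    g=cv2.cvtColor(d["frame"],cv2.COLOR_BGR2GRAY).astype(float);out=[]
    for x,y in guess:
        p=g[y-r:y+r+1,x-r:x+r+1];t=(np.percentile(p,20)+p.max())/2
        m=(p>t).astype(np.uint8);n,l,st,ce=cv2.connectedComponentsWithStats(m)
        i=min(range(1,n),key=lambda i:np.hypot(*(ce[i]-r))-0.02*st[i,4]);out.append(ce[i]+[x-r,y-r])
    return np.array(out)
def proj(d,P):
    Ti=np.linalg.inv(d["T"]);r,_=cv2.Rodrigues(Ti[:3,:3])
    return cv2.projectPoints(np.float64(P),r,Ti[:3,3],d["intrinsics"],d["dist"])[0].reshape(-1,2)
E
python3 - <<'E'
from h import *
d=dict(np.load("w1.npz"))
sc=screws(d,[(235,161),(412,187),(389,293),(226,271)]);print(sc.round(1).tolist())
W=plane(d,d["T"],sc,16)[:,:2];print(W.round(1).tolist(),"sides",[np.linalg.norm(W[i]-W[(i+1)%4]).round(1) for i in range(4)])
c=W.mean(0);e=W[1]+W[2]-W[0]-W[3];yaw=np.arctan2(e[1],e[0]);print("holder",c.round(1),np.degrees(yaw).round(2))
f=W[0]+W[1]-W[2]-W[3];print("yaw from y",np.degrees(np.arctan2(-f[0],f[1])).round(2))
u=np.array([np.cos(yaw),np.sin(yaw)]);v=np.array([-u[1],u[0]])
hs=cv2.cvtColor(d["frame"],cv2.COLOR_BGR2HSV);g=cv2.GaussianBlur(cv2.cvtColor(d["frame"],cv2.COLOR_BGR2GRAY),(3,3),0)
xs=np.arange(-50,36,1.0)
for z in(70,):
  for y in (-14,14):
    P=np.array([np.r_[c+x*u+y*v,z] for x in xs]);q=proj(d,P).astype(np.float32)
    val=cv2.remap(g,q[:,0].reshape(1,-1),q[:,1].reshape(1,-1),1)[0];sat=cv2.remap(hs[...,1].copy(),q[:,0].reshape(1,-1),q[:,1].reshape(1,-1),1)[0]
    print("z",z,"y",y,[(int(x),int(a),int(b)) for x,a,b in zip(xs,val,sat)])
E
```

```text
[[234.5, 160.5], [411.9, 186.0], [388.8, 292.6], [225.9, 271.3]]
[[445.2, -122.3], [592.7, -143.4], [578.7, -241.2], [431.1, -220.1]] sides [np.float64(149.0), np.float64(98.8), np.float64(149.1), np.float64(98.9)]
holder [ 511.9 -181.7] -8.13
yaw from y -8.21
z 70 y -14 [(-50, 69, 24), (-49, 69, 22), (-48, 70, 26), (-47, 73, 21), (-46, 73, 22), (-45, 71, 29), (-44, 69, 27), (-43, 70, 27), (-42, 69, 17), (-41, 71, 24), (-40, 80, 40), (-39, 84, 33), (-38, 83, 33), (-37, 84, 35), (-36, 83, 34), (-35, 84, 31), (-34, 83, 31), (-33, 83, 27), (-32, 83, 30), (-31, 81, 30), (-30, 69, 34), (-29, 52, 31), (-28, 50, 53), (-27, 47, 155), (-26, 48, 197), (-25, 49, 188), (-24, 49, 192), (-23, 49, 195), (-22, 49, 192), (-21, 48, 188), (-20, 49, 202), (-19, 49, 185), (-18, 48, 201), (-17, 47, 206), (-16, 45, 189), (-15, 47, 177), (-14, 49, 189), (-13, 49, 191), (-12, 49, 195), (-11, 49, 189), (-10, 49, 188), (-9, 49, 193), (-8, 48, 193), (-7, 48, 193), (-6, 47, 191), (-5, 48, 189), (-4, 49, 196), (-3, 49, 195), (-2, 48, 197), (-1, 49, 193), (0, 48, 200), (1, 49, 204), (2, 49, 193), (3, 48, 198), (4,
[... 1061 characters left out ...]
12, 52, 198), (-11, 53, 190), (-10, 51, 195), (-9, 52, 190), (-8, 52, 190), (-7, 48, 182), (-6, 45, 75), (-5, 48, 179), (-4, 52, 190), (-3, 53, 192), (-2, 52, 188), (-1, 53, 194), (0, 54, 190), (1, 53, 187), (2, 48, 172), (3, 46, 44), (4, 49, 113), (5, 52, 187), (6, 52, 196), (7, 51, 193), (8, 52, 193), (9, 52, 193), (10, 52, 195), (11, 53, 181), (12, 55, 181), (13, 54, 186), (14, 52, 193), (15, 49, 187), (16, 48, 75), (17, 53, 13), (18, 62, 16), (19, 66, 21), (20, 64, 19), (21, 63, 15), (22, 70, 13), (23, 95, 18), (24, 116, 16), (25, 120, 15), (26, 120, 17), (27, 119, 15), (28, 121, 16), (29, 123, 16), (30, 123, 15), (31, 123, 15), (32, 124, 15), (33, 124, 17), (34, 124, 12), (35, 125, 17)]
```

The screw spacing comes out 149 x 99 mm, consistent with the plate. The holder is at (511.9, -181.7), yaw -8.1°. The stop face is at about -30, the block spans -28 to 16, and the jaw top edge is at about 24 as described. The gap with the block back should be about 6 mm, so the thin spacer should suit. Next I'll turn the tool to the holder's axes above the block and look again for heights.

Emit:
apply_moves(series="-0.0373 -0.0303 0 0 -1; 0 0 0.01 0.0612 -1; 0 0 0.01 0.0612 -1; 0 0 0.01 0.0612 -1; 0 0 0.01 0.0612 -1")

```text
time: 1.37
tool_pos: [507.0, -180.0, 159.9]
tcp_rot: [179.9, -0.0, 61.7]
ft_force: [-0.3, -0.1, -0.0]
finger_gap: 85.2
grip_force: 0.0
```

Emit:
apply_moves(series="0 0 0.01 0.0612 -1; 0 0 0.01 0.0612 -1; 0 0 0.01 0.0612 -1; 0 0 0.01 0.0612 -1; 0 0 0.01 0.0612 -1")

```text
time: 1.78
tool_pos: [507.0, -179.8, 144.8]
tcp_rot: [180.0, -0.0, 26.7]
ft_force: [-0.2, -0.5, 0.7]
finger_gap: 85.3
grip_force: 0.0
```

Emit:
apply_moves(series="0 0 0.01 0.0612 -1; 0 0 0.01 0.0612 -1; 0 0 0.01 0.0612 -1; 0 0 0.01 0.0612 -1; 0 0 0.01 0.0612 -1")

```text
time: 2.2
tool_pos: [507.0, -179.9, 129.8]
tcp_rot: [180.0, -0.1, -8.4]
ft_force: [0.0, 1.1, 0.9]
finger_gap: 85.6
grip_force: 0.0
```

Emit:
apply_moves(series="0 0 0 0 -1; 0 0 0 0 -1")

```text
time: 2.37
tool_pos: [506.6, -180.1, 129.7]
tcp_rot: [-180.0, -0.0, -7.9]
ft_force: [0.8, -0.4, -0.2]
finger_gap: 85.5
grip_force: 0.0
```

```bash
python3 -c "
from h import *
wrist('w2')"
```

```text
w2 2.37 [ 506.6 -180.1  129.7] [-1.80e+02 -2.00e-02 -7.86e+00] [ 0.76 -0.39 -0.24] 85.5
```

View pics/w2.png

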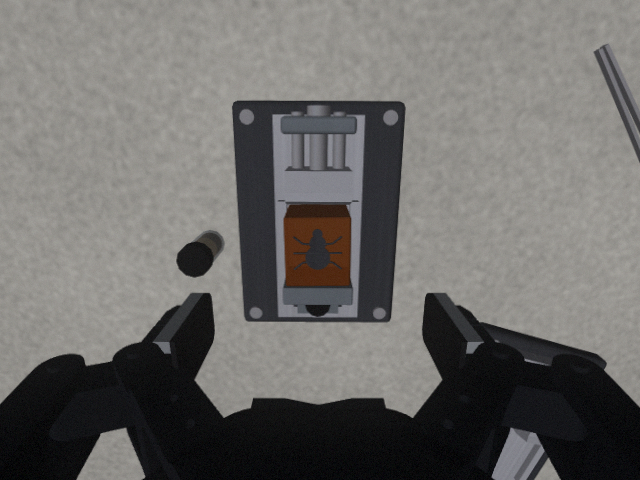

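This view looks along holder +x, which is up in the image. Screws are at (246,117), (391,117), (379,313) and (256,313). The block top spans about y = 218–287 px with the stop just below it, and the vial is at (200,255), beside the holder on +y.

```bash
python3 - <<'E'
from h import *
d1=dict(np.load("w1.npz"));d2=dict(np.load("w2.npz"))
a=screws(d1,[(235,161),(412,187),(389,293),(226,271)]);b=screws(d2,[(256,313),(246,117),(391,117),(379,313)])
o1,v1=rays(d1,d1["T"],a);o2,v2=rays(d2,d2["T"],b)
for i in range(4):
    p,e=tri(o1,v1[i],o2,v2[i]);print("screw",p.round(1),np.round(e,1))
W=plane(d2,d2["T"],b,16)[:,:2];c=W.mean(0);e=W[1]+W[2]-W[0]-W[3];yaw=np.arctan2(e[1],e[0]);print("holder w2",c.round(1),np.degrees(yaw).round(2))
c1=np.array([511.9,-181.7])
print("vial",plane(d1,d1["T"],[[303,123]],44)[0].round(1),plane(d2,d2["T"],[[195,258]],44)[0].round(1))
u=np.array([np.cos(yaw),np.sin(yaw)]);v=np.array([-u[1],u[0]])
# beetle centroid height
for d,box in((d1,(282,222,336,270)),(d2,(290,226,345,280))):
    hs=cv2.cvtColor(d["frame"],cv2.COLOR_BGR2HSV)[box[1]:box[3],box[0]:box[2],1]
    m=hs<110;m=cv2.morphologyEx(m.astype(np.uint8),cv2.MORPH_OPEN,np.ones((5,5)));ys,xs=np.nonzero(m);d["bt"]=[xs.mean()+box[0],ys.mean()+box[1]]
    print("beetle",np.round(d["bt"],1),((plane(d,d["T"],[d["bt"]],70)[0][:2]-c)@np.c_[u,v]).round(1))
r1=rays(d1,d1["T"],[d1["bt"]]);r2=rays(d2,d2["T"],[d2["bt"]]);p,e=tri(r1[0],r1[1][0],r2[0],r2[1][0]);print("beetle3d",p.round(1),np.round(e,1))
hs=cv2.cvtColor(d2["frame"],cv2.COLOR_BGR2HSV);g=cv2.GaussianBlur(hs[...,2],(3,3),0)
def prof(d,pts,tag):
    q=proj(d,pts).astype(np.float32);f=lambda ch:cv2.remap(ch,q[:,0].reshape(1,-1),q[:,1].reshape(1,-1),1)[0]
    print(tag,list(zip(f(g).tolist(),f(hs[...,1].copy()).tolist())))
for y in(-14,14): prof(d2,[np.r_[c+x*u+y*v,70] for x in np.arange(-34,34,1.)],f"x -34.. y{y}")
for x in(-22,8): prof(d2,[np.r_[c+x*u+y*v,70] for y in np.arange(-24,25,1.)],f"y -24.. x{x}")
E
```

```text
screw [ 445.7 -122.1   18.3] [0.1 0.1]
screw [ 592.2 -143.2   17.7] [0.1 0.1]
screw [ 578.2 -240.3   18. ] [0.1 0.1]
screw [ 431.8 -219.1   18.6] [0. 0.]
holder w2 [ 511.3 -181.1] -8.23
vial [503.2 -93.5  44. ] [505.  -95.8  44. ]
beetle [308.2 248. ] [-4.5  0.3]
beetle [317.3 251.6] [-4.4  0.2]
beetle3d [ 506.8 -180.3   69.7] [0. 0.]
x -34.. y-14 [(95, 31), (95, 35), (96, 33), (95, 32), (95, 32), (93, 25), (73, 24), (52, 24), (66, 178), (80, 187), (79, 204), (80, 199), (81, 202), (81, 199), (80, 205), (80, 199), (79, 201), (80, 207), (77, 192), (62, 74), (67, 139), (83, 193), (87, 200), (88, 199), (89, 198), (89, 182), (87, 196), (86, 197), (81, 198), (63, 79), (77, 194), (89, 194), (89, 188), (88, 194), (88, 187), (89, 189), (88, 188), (87, 196), (78, 185), (68, 111), (82, 184), (89, 188), (89, 189), (89, 193), (89, 191), (89, 185), (89, 187), (89, 186), (88, 183), (88, 184), (83, 184), (67, 181), (52, 151), (50, 152), (49, 153), (49, 157), (48, 142), (46, 149), (49, 162), (63, 19), (99, 19), (142, 17), (143, 16), (143, 14), (144, 16), (142, 18), (141, 16), (140, 16)]
x -34.. y14 [
[... 1132 characters left out ...]
, (80, 196), (80, 197), (80, 198), (79, 194), (78, 198), (79, 198), (79, 198), (78, 197), (78, 191), (100, 29), (135, 14), (140, 12), (140, 14), (134, 14)]
y -24.. x8 [(138, 16), (142, 13), (144, 16), (144, 14), (126, 11), (83, 153), (83, 191), (88, 187), (88, 188), (87, 195), (89, 189), (90, 176), (90, 187), (89, 192), (89, 192), (89, 195), (88, 194), (90, 183), (88, 190), (87, 189), (89, 188), (84, 175), (60, 52), (50, 29), (49, 28), (48, 23), (49, 23), (63, 89), (84, 188), (87, 196), (88, 188), (87, 196), (87, 187), (89, 190), (90, 182), (88, 196), (89, 192), (88, 196), (87, 196), (88, 187), (88, 194), (88, 192), (87, 188), (89, 185), (102, 92), (135, 16), (143, 14), (142, 15), (136, 16)]
```

Heights check out: screws at about 18 mm and block top at 69.7 mm. The block is about 2 mm off the stop and the expected gap is about 5.9 mm. I'll go down and grip the block gently across y.

Emit:
apply_moves(series="0 0 0.058 0 -1; 0 0 0.058 0 -1; 0 0 0.058 0 -1; 0 0 0.058 0 -1; 0 0 0.058 0 -1", squeeze=20)

```text
time: 2.83
tool_pos: [506.6, -180.9, 42.2]
tcp_rot: [180.0, -0.1, -7.9]
ft_force: [-0.7, 0.3, -0.2]
finger_gap: 85.5
grip_force: 0.0
```

Emit:
apply_moves(series="0 0 0 0 -1; 0 0 0 0 0.3; 0 0 0 0 0.3; 0 0 0 0 0.3; 0 0 0 0 0.3", squeeze=20)

```text
time: 3.25
tool_pos: [507.2, -181.5, 44.1]
tcp_rot: [180.0, -0.1, -8.1]
ft_force: [-3.1, -1.0, 16.1]
finger_gap: 39.8
grip_force: 22.8
```

Emit:
apply_moves(series="0 0 0 0 0.3; 0 0 0 0 0.3; 0 0 0 0 0.3")

```text
time: 3.5
tool_pos: [507.2, -181.5, 44.1]
tcp_rot: [180.0, -0.2, -8.2]
ft_force: [-0.9, 1.3, 6.5]
finger_gap: 39.7
grip_force: 21.5
```

Emit:
apply_moves(series="-0.0033 0 -0.004 0 0.3; -0.0033 0 0 0 0.3; 0 0 0 0 0.3")

```text
time: 3.75
tool_pos: [505.5, -181.2, 44.5]
tcp_rot: [180.0, -0.2, -8.2]
ft_force: [7.4, -0.7, -1.9]
finger_gap: 39.9
grip_force: 22.0
```

Emit:
apply_moves(series="-0.0033 0 0 0 0.3; -0.0033 0 0 0 0.3; 0 0 0 0 0.3")

```text
time: 4.0
tool_pos: [505.5, -181.2, 44.7]
tcp_rot: [180.0, -0.5, -8.2]
ft_force: [17.3, -1.8, -10.6]
finger_gap: 39.5
grip_force: 22.0
```

The block moved about 1.7 mm and then met the stop, with force rising to 17 N. I'll press it down a little, release, rise and look.

Emit:
apply_moves(series="0.002 0 0.005 0 0.3; 0.001 0 0 0 0.3; 0 0 0 0 -0.2; 0 0 0 0 -1; 0 0 0 0 -1")

```text
time: 4.42
tool_pos: [502.3, -180.5, 41.7]
tcp_rot: [-180.0, 0.1, -8.2]
ft_force: [-0.1, 1.3, 0.5]
finger_gap: 73.2
grip_force: 0.0
```

Emit:
apply_moves(series="0 0 0 0 -1; 0 0 -0.07 0 -1; 0 0 -0.07 0 -1; 0 0 -0.07 0 -1; 0 0 -0.07 0 -1")

```text
time: 4.83
tool_pos: [502.3, -180.5, 126.4]
tcp_rot: [-180.0, 0.1, -8.2]
ft_force: [0.1, 0.7, -0.0]
finger_gap: 85.7
grip_force: 0.0
```

Emit:
apply_moves(series="0 0 0 0 -1; 0 0 0 0 -1")

```text
time: 5.0
tool_pos: [503.8, -181.1, 127.4]
tcp_rot: [179.9, -0.1, -8.2]
ft_force: [0.5, 1.4, -0.1]
finger_gap: 85.5
grip_force: 0.0
```

```bash
python3 - <<'E'
from h import *
d=wrist('w3')
b=screws(d,[(256,313),(246,117),(391,117),(379,313)]);print(b.round(1).tolist())
W=plane(d,d["T"],b,16)[:,:2];c=W.mean(0);e=W[1]+W[2]-W[0]-W[3];yaw=np.arctan2(e[1],e[0]);print("holder",c.round(1),np.degrees(yaw).round(2),[np.linalg.norm(W[i]-W[(i+1)%4]).round(1) for i in range(4)])
u=np.array([np.cos(yaw),np.sin(yaw)]);v=np.array([-u[1],u[0]])
hs=cv2.cvtColor(d["frame"],cv2.COLOR_BGR2HSV);g=cv2.GaussianBlur(hs[...,2],(3,3),0);S=cv2.GaussianBlur(hs[...,1],(3,3),0)
for y in(-16,0,16):
    xs=np.arange(-36,30,.5)
    q=proj(d,[np.r_[c+x*u+y*v,70] for x in xs]).astype(np.float32);f=lambda ch:cv2.remap(ch,q[:,0].reshape(1,-1),q[:,1].reshape(1,-1),1)[0].astype(int)
    G=f(g);D=np.diff(G);print(y,[(x+.25,int(k)) for x,k in zip(xs,D) if abs(k)>6])
E
```

```text
w3 5.0 [ 503.8 -181.1  127.4] [ 1.7995e+02 -1.5000e-01 -8.1800e+00] [ 0.47  1.37 -0.14] 85.5
[[253.2, 311.6], [242.8, 114.0], [388.1, 113.8], [377.8, 311.8]]
holder [ 510.9 -181. ] -8.29 [np.float64(148.7), np.float64(98.6), np.float64(149.0), np.float64(98.7)]
-16 [(np.float64(-28.25), -9), (np.float64(-5.75), 7), (np.float64(4.25), 8), (np.float64(14.75), -7), (np.float64(15.25), -9), (np.float64(15.75), -10), (np.float64(22.25), 16), (np.float64(22.75), 27), (np.float64(23.25), 32), (np.float64(24.25), -25), (np.float64(24.75), -23), (np.float64(25.75), 18), (np.float64(26.25), 26), (np.float64(26.75), 17)]
0 [(np.float64(-28.25), -9), (np.float64(-17.25), -11), (np.float64(-16.75), -9), (np.float64(7.75), 10), (np.float64(8.25), 13), (np.float64(8.75), 8), (np.float64(14.75), -8), (np.float64(15.25), -12), (np.float64(15.75), -9), (np.float64(22.25), 16), (np.float64(22.75), 31), (np.float64(23.25), 29), (np.float64(24.25), -26), (np.float64(24.75), -24), (np.float64(25.75), 19), (np.float64(26.25), 26), (np.float64(26.75), 16)]
16 [(np.float64(-28.25), -8), (np.float64(14.75), -8), (np.float64(15.25), -10), (np.float64(15.75), -10), (np.float64(18.25), 7), (np.float64(18.75), 9), (np.float64(19.25), 8), (np.float64(19.75), 8), (np.float64(20.25), 12), (np.float64(20.75), 13), (np.float64(21.25), 10), (np.float64(21.75), 7), (np.float64(23.75), -11), (np.float64(24.25), -27), (np.float64(24.75), -20), (np.float64(25.75), 22), (np.float64(26.25), 26), (np.float64(26.75), 15)]
```

The block now stands flush on the stop. Its face is at world (526.0, -183.4) in both views and the gap is about 5.5–6 mm. Next stop is the rack, for the thin (yellow) spacer.

Emit:
apply_moves(series="0.0015 -0.125 -0.021 0 -1; 0.0015 -0.125 -0.021 0 -1; 0.0015 -0.125 -0.021 0 -1; 0.0015 -0.125 -0.021 0 -1; 0.0015 -0.125 -0.021 0 -1")

```text
time: 5.47
tool_pos: [530.6, 6.3, 155.9]
tcp_rot: [180.0, 0.2, -8.2]
ft_force: [0.2, -0.6, 0.3]
finger_gap: 85.5
grip_force: 0.0
```

Emit:
apply_moves(series="0.0015 -0.125 -0.021 0 -1; 0.0015 -0.125 -0.021 0 -1; 0.0015 -0.125 -0.021 0 -1; 0.0015 -0.125 -0.021 0 -1; 0.0015 -0.125 -0.021 0 -1")

```text
time: 5.88
tool_pos: [559.7, 191.5, 187.2]
tcp_rot: [179.9, 0.2, -8.2]
ft_force: [1.3, -0.5, -0.2]
finger_gap: 85.4
grip_force: 0.0
```

Emit:
apply_moves(series="0 0 0 0 -1; 0 0 0 0 -1; 0 0 0 0 -1")

```text
time: 6.13
tool_pos: [559.8, 189.6, 187.1]
tcp_rot: [179.9, 0.2, -8.1]
ft_force: [0.6, 0.4, -1.0]
finger_gap: 85.5
grip_force: 0.0
```

```bash
python3 - <<'E'
from h import *
d=wrist('w4')
for c in("red","yellow","blue"):
    b,_=blobs(d["frame"],c,60)
    for ce,st in b: print(c,ce.round(1),st.tolist(),plane(d,d["T"],[ce],99)[0].round(1))
E
```

```text
w4 6.13 [559.8 189.6 187.1] [ 1.7991e+02  1.6000e-01 -8.1300e+00] [ 0.6   0.45 -0.98] 85.5
red [329.4 185.1] [293, 177, 73, 17, 991] [594.1 176.5  99. ]
yellow [327.3 235.7] [293, 228, 70, 16, 947] [560.4 182.5  99. ]
blue [323.3 285.1] [290, 277, 68, 16, 849] [524.9 190.1  99. ]
```

View pics/w4.png

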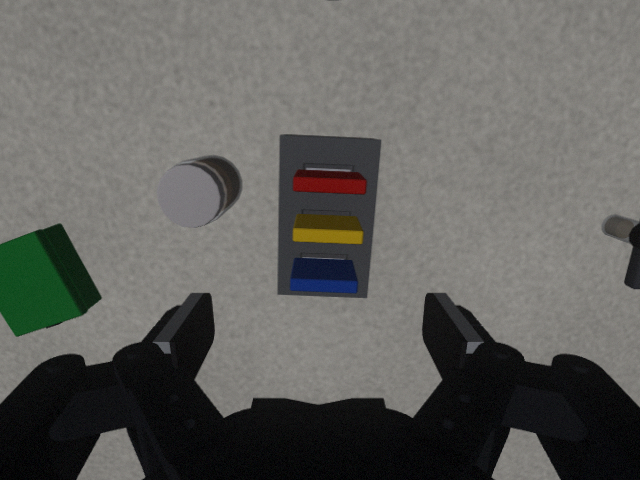

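The rack is centred at about (328,215), with red at (329,181), yellow at (327,232) and blue at (323,277). The jar cap is at (190,195), to the left (+y). I'll measure the yellow handle's top face and the rack's yaw.

```bash
cat >> h.py <<'E'
def tops(d,cs=("red","yellow","blue"),z=99):
    out={}
    V=cv2.cvtColor(d["frame"],cv2.COLOR_BGR2HSV)[...,2]
    for c in cs:
        b,l=blobs(d["frame"],c,60);big=max(range(len(b)),key=lambda i:b[i][1][4])
        x,y,w,h=b[big][1][:4];m=np.zeros(V.shape,np.uint8);m[y:y+h,x:x+w]=(l[y:y+h,x:x+w]>0)
        t,_=cv2.threshold(V[m>0].reshape(-1,1),0,255,cv2.THRESH_OTSU);mt=(m>0)&(V>t)
        cn=max(cv2.findContours(mt.astype(np.uint8),0,2)[0],key=cv2.contourArea)
        bx=cv2.boxPoints(cv2.minAreaRect(cn));W=plane(d,d["T"],bx,z)[:,:2]
        e=W[1]-W[0] if np.linalg.norm(W[1]-W[0])>np.linalg.norm(W[2]-W[1]) else W[2]-W[1]
        L=sorted([np.linalg.norm(W[1]-W[0]),np.linalg.norm(W[2]-W[1])])
        a=np.degrees(np.arctan2(e[1],e[0]))%180-90
        out[c]=(bx.mean(0),W.mean(0),a,L);print(c,"px",bx.mean(0).round(1),"xy",W.mean(0).round(1),"yaw",a.round(1),"size",np.round(L,1))
    return out
E
python3 - <<'E'
from h import *
d=dict(np.load("w4.npz"));tops(d)
print("jar",plane(d,d["T"],[[190,195]],72)[0].round(1))
P=plane(d,d["T"],[[281,135],[380,140],[367,297],[278,294]],55);print("rack corners",P.round(1)[:,:2].tolist(),P.mean(0).round(1),[np.linalg.norm(P[i]-P[(i+1)%4]).round(1) for i in range(4)])
E
```

```text
red px [329.  184.8] xy [594.3 176.7] yaw -10.4 size [ 8.2 45.4]
yellow px [327.  235.7] xy [560.4 182.6] yaw -11.0 size [ 8.3 45.8]
blue px [323.  285.4] xy [524.7 190.3] yaw -10.7 size [ 8.6 46. ]
jar [597.4 278.   72. ]
rack corners [[629.5, 206.6], [615.5, 134.0], [488.8, 157.0], [502.3, 231.1]] [559.1 182.2  55. ] [np.float64(73.9), np.float64(128.8), np.float64(75.3), np.float64(129.6)]
```

Emit:
apply_moves(series="0.0053 0.0228 0 0 -1; 0 0 0.05 0.0223 -1; 0 0 0.05 0 -1; 0 0 0.05 0 -1; 0 0 0.05 0 -1")

```text
time: 6.6
tool_pos: [561.3, 180.8, 128.2]
tcp_rot: [180.0, 0.0, -10.9]
ft_force: [-0.1, 0.3, 0.2]
finger_gap: 85.4
grip_force: 0.0
```

Emit:
apply_moves(series="0 0 0 0 -1; 0 0 0 0 -1; 0 0 0 0 -1")

```text
time: 6.85
tool_pos: [561.8, 182.0, 129.9]
tcp_rot: [-180.0, -0.0, -10.8]
ft_force: [0.7, -0.6, -0.7]
finger_gap: 85.4
grip_force: 0.0
```

```bash
python3 - <<'E'
from h import *
d1=dict(np.load("w4.npz"));d2=wrist('w5')
a=tops(d1,("yellow",));b=tops(d2,("yellow",))
r1=rays(d1,d1["T"],a["yellow"][0]);r2=rays(d2,d2["T"],b["yellow"][0])
p,e=tri(r1[0],r1[1][0],r2[0],r2[1][0]);print(p.round(1),np.round(e,1))
E
```

```text
w5 6.85 [561.8 182.  129.9] [-1.7999e+02 -4.0000e-02 -1.0810e+01] [ 0.75 -0.59 -0.66] 85.4
yellow px [327.  235.7] xy [560.4 182.6] yaw -11.0 size [ 8.3 45.8]
yellow px [315.5 272.5] xy [560.7 182.9] yaw -10.8 size [ 8.4 46.2]
[560.3 182.8  98.3] [0.2 0.2]
```

The yellow handle's top is at 98.3 mm, against about 99 expected. I'll grip it.

Emit:
apply_moves(series="-0.003 0.001 0.045 0 -1; 0 0 0.045 0 -1; 0 0 0.045 0 -1; 0 0 0.045 0 -1; 0 0 0.045 0 -1", squeeze=30)

```text
time: 7.32
tool_pos: [559.6, 182.7, 59.2]
tcp_rot: [180.0, 0.1, -10.7]
ft_force: [-0.5, -0.8, 0.6]
finger_gap: 85.4
grip_force: 0.0
```

Emit:
apply_moves(series="0 0 0 0 -1; 0 0 0 0 0.3; 0 0 0 0 0.3; 0 0 0 0 0.3; 0 0 0 0 0.3")

```text
time: 7.73
tool_pos: [561.4, 183.1, 62.8]
tcp_rot: [-179.9, -0.1, -10.7]
ft_force: [1.3, 0.6, -0.3]
finger_gap: 47.8
grip_force: 30.9
```

Emit:
apply_moves(series="0 0 0 0 0.3; 0 0 0 0 0.3; 0 0 -0.01 0 0.3; 0 0 -0.01 0 0.3; 0 0 0 0 0.3", squeeze=40)

```text
time: 8.15
tool_pos: [560.6, 182.8, 68.2]
tcp_rot: [-180.0, -0.0, -10.7]
ft_force: [0.1, 0.0, -0.8]
finger_gap: 46.9
grip_force: 43.4
```

Emit:
apply_moves(series="0 0 -0.055 0 0.3; 0 0 -0.055 0 0.3; 0 0 -0.055 0 0.3; 0 0 -0.055 0 0.3; 0 0 -0.055 0 0.3")

```text
time: 8.57
tool_pos: [560.1, 182.7, 150.6]
tcp_rot: [180.0, 0.0, -10.7]
ft_force: [0.9, -0.6, -1.0]
finger_gap: 47.4
grip_force: 43.3
```

Emit:
apply_moves(series="0 0 0 0 0.3; 0 0 0 -0.0218 0.3; 0 0 0 0 0.3")

```text
time: 8.82
tool_pos: [560.2, 182.7, 149.4]
tcp_rot: [180.0, 0.0, -8.1]
ft_force: [0.0, -0.1, -0.6]
finger_gap: 47.3
grip_force: 43.3
```

```bash
python3 - <<'E'
from h import *
d=wrist('w6')
Z=99+(150.5-62.5)
from bench import sense
s=sense();z=98.7+s["tool_pos"][2]-62.3;print("top z",z)
t=tops(d,("yellow",),z)
p=t["yellow"][1]-s["tool_pos"][:2];a=np.radians(s["tcp_rot"][2]);print("handle minus tcp, along tool x / -tool y:",(p@np.array([[np.cos(a),-np.sin(a)],[np.sin(a),np.cos(a)]])).round(2))
E
```

```text
w6 8.82 [560.2 182.7 149.4] [ 1.7999e+02  2.0000e-02 -8.1300e+00] [ 0.03 -0.06 -0.64] 47.3
top z 185.38207840240165
yellow px [317.5 345. ] xy [559.4 182.5] yaw -8.2 size [ 8.7 45.8]
handle minus tcp, along tool x / -tool y: [-0.48 -0.24]
```

Emit:
apply_moves(series="0.0076 0.1224 0 0 0.3; 0.0076 0.1224 0 0 0.3; 0.0076 0.1224 0 0 0.3; 0.0076 0.1224 0 0 0.3; 0.0076 0.1224 0 0 0.3")

```text
time: 9.28
tool_pos: [544.4, -2.0, 148.9]
tcp_rot: [180.0, 0.1, -8.3]
ft_force: [0.9, -0.7, -1.2]
finger_gap: 47.1
grip_force: 43.3
```

Emit:
apply_moves(series="0.0076 0.1224 0 0 0.3; 0.0076 0.1224 0 0 0.3; 0.0076 0.1224 0 0 0.3; 0.0076 0.1224 0 0 0.3; 0.0076 0.1224 0 0 0.3")

```text
time: 9.7
tool_pos: [529.3, -185.5, 148.9]
tcp_rot: [-180.0, 0.1, -8.3]
ft_force: [1.5, 0.2, 0.5]
finger_gap: 47.6
grip_force: 43.3
```

Emit:
apply_moves(series="0 0 0 0 0.3; 0 0 0 0 0.3")

```text
time: 9.87
tool_pos: [529.4, -185.7, 148.9]
tcp_rot: [-180.0, 0.1, -8.5]
ft_force: [-0.1, 0.9, -1.7]
finger_gap: 47.6
grip_force: 43.3
```

Emit:
apply_moves(series="0 0 0.025 0 0.3; 0 0 0 0 0.3")

```text
time: 10.03
tool_pos: [529.5, -182.4, 140.3]
tcp_rot: [-179.9, 0.1, -8.2]
ft_force: [-0.4, 0.0, -0.6]
finger_gap: 47.3
grip_force: 43.3
```

Emit:
apply_moves(series="0 0 0.025 0 0.3; 0 0 0 0 0.3")

```text
time: 10.2
tool_pos: [529.7, -182.3, 133.0]
tcp_rot: [-180.0, 0.1, -8.2]
ft_force: [-0.8, 0.2, -1.1]
finger_gap: 47.1
grip_force: 43.3
```

```bash
python3 - <<'E'
from h import *
from bench import sense,snapshot
s=sense();d=wrist('w7');t=tops(d,("yellow",),98.7+s["tool_pos"][2]-62.3)
f=snapshot("side");cv2.imwrite("pics/side7.png",np.hstack([cv2.resize(f["frame"][230:330,240:370],(400,300),interpolation=2),cv2.resize(d["frame"][100:400,170:470],(400,400))[:300]]))
E
```

```text
w7 10.2 [ 529.7 -182.3  133. ] [-1.7995e+02  1.4000e-01 -8.1500e+00] [-0.82  0.22 -1.13] 47.1
yellow px [317.5 345. ] xy [ 529.2 -182.6] yaw -8.2 size [ 8.7 45.7]
```

View pics/side7.png

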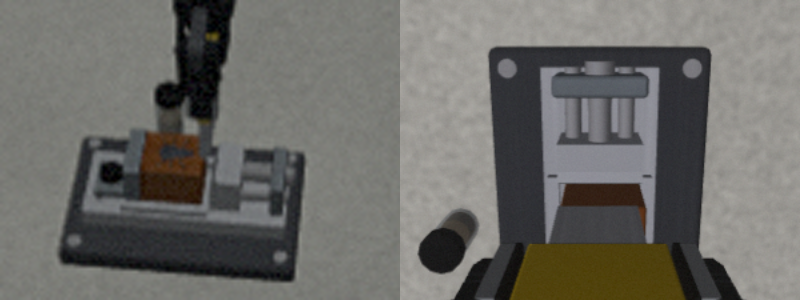

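The side view shows the blade poised just over the block's jaw-side edge, and the wrist view shows it in front of the jaw. The two far screws, at about w7 (250,152) and (390,152), remove the pose noise between this view and w3.

```bash
python3 - <<'E'
from h import *
d3=dict(np.load("w3.npz"));d7=dict(np.load("w7.npz"))
a=screws(d3,[(243,114),(388,114)]);b=screws(d7,[(250,151),(389,151)]);print(a.round(1).tolist(),b.round(1).tolist())
A=plane(d3,d3["T"],a,16);B=plane(d7,d7["T"],b,16);off=(A-B)[:,:2];print(off.round(2).tolist())
h=np.array([529.2,-182.6])+off.mean(0);y=np.radians(-8.2);u=np.array([np.cos(y),np.sin(y)]);v=np.array([-u[1],u[0]])
f=np.array([525.9,-183.2]);print("handle in w3 frame",h.round(1),"x ahead of block face",((h-f)@u).round(2),"y off",((h-np.array([510.9,-181.0]))@v).round(2))
E
```

```text
[[242.5, 113.5], [387.9, 113.3]] [[249.8, 150.8], [388.6, 150.8]]
[[-0.17, 0.01], [-0.13, 0.04]]
handle in w3 frame [ 529.1 -182.6] x ahead of block face 3.03 y off 1.03
```

Emit:
apply_moves(series="0.005 0.0033 0.02 0 0.3; 0 0 0 0 0.3; 0 0 0.01 0 0.3; 0 0 0 0 0.3")

```text
time: 10.63
tool_pos: [531.5, -185.0, 125.4]
tcp_rot: [-180.0, 0.0, -8.2]
ft_force: [0.6, -0.2, -0.2]
finger_gap: 47.2
grip_force: 43.3
```

Emit:
apply_moves(series="0 0 0.01 0 0.3; 0 0 0 0 0.3")

```text
time: 10.8
tool_pos: [531.5, -185.1, 122.5]
tcp_rot: [-180.0, 0.0, -8.2]
ft_force: [-0.1, 0.7, -1.2]
finger_gap: 47.3
grip_force: 43.3
```

Emit:
apply_moves(series="0 0 0.01 0 0.3; 0 0 0 0 0.3")

```text
time: 10.97
tool_pos: [531.4, -185.0, 119.5]
tcp_rot: [-180.0, 0.0, -8.2]
ft_force: [0.3, -0.1, -1.1]
finger_gap: 47.4
grip_force: 43.3
```

Emit:
apply_moves(series="0 0 0.01 0 0.3; 0 0 0 0 0.3")

```text
time: 11.13
tool_pos: [531.4, -185.0, 116.5]
tcp_rot: [-180.0, 0.0, -8.2]
ft_force: [0.7, 0.1, -0.5]
finger_gap: 47.5
grip_force: 43.3
```

Emit:
apply_moves(series="0 0 0.01 0 0.3; 0 0 0 0 0.3")

```text
time: 11.3
tool_pos: [531.4, -185.0, 113.4]
tcp_rot: [-180.0, 0.0, -8.2]
ft_force: [-1.0, 0.3, -0.6]
finger_gap: 47.4
grip_force: 43.3
```

Emit:
apply_moves(series="0 0 0.01 0 0.3; 0 0 0 0 0.3")

```text
time: 11.47
tool_pos: [531.4, -185.0, 110.4]
tcp_rot: [-180.0, 0.0, -8.2]
ft_force: [-0.1, 1.6, -1.4]
finger_gap: 47.3
grip_force: 43.3
```

Emit:
apply_moves(series="0 0 0.01 0 0.3; 0 0 0 0 0.3")

```text
time: 11.63
tool_pos: [531.4, -185.0, 107.5]
tcp_rot: [-180.0, 0.0, -8.2]
ft_force: [0.5, -0.6, -1.2]
finger_gap: 47.3
grip_force: 43.3
```

Emit:
apply_moves(series="0 0 0.01 0 0.3; 0 0 0 0 0.3")

```text
time: 11.8
tool_pos: [531.4, -185.1, 104.7]
tcp_rot: [-180.0, 0.0, -8.2]
ft_force: [-1.5, -0.7, -1.5]
finger_gap: 47.0
grip_force: 43.4
```

Emit:
apply_moves(series="0 0 0.01 0 0.3; 0 0 0 0 0.3")

```text
time: 11.97
tool_pos: [531.4, -185.1, 101.7]
tcp_rot: [180.0, 0.0, -8.2]
ft_force: [-0.9, 1.1, 0.2]
finger_gap: 47.4
grip_force: 43.5
```

Emit:
apply_moves(series="0 0 0.01 0 0.3; 0 0 0 0 0.3; 0 0 0.005 0 0.3; 0 0 0 0 0.3")

```text
time: 12.3
tool_pos: [531.5, -185.0, 97.1]
tcp_rot: [-180.0, 0.0, -8.2]
ft_force: [-1.7, -0.3, 0.1]
finger_gap: 47.2
grip_force: 43.4
```

Emit:
apply_moves(series="0 0 0.01 0 0.3; 0 0 0 0 0.3")

```text
time: 12.47
tool_pos: [531.4, -185.0, 93.8]
tcp_rot: [-180.0, 0.0, -8.2]
ft_force: [-1.9, -0.6, -2.1]
finger_gap: 47.2
grip_force: 43.2
```

Emit:
apply_moves(series="0 0 0.01 0 0.3; 0 0 0 0 0.3")

```text
time: 12.63
tool_pos: [531.4, -185.0, 90.8]
tcp_rot: [-180.0, 0.0, -8.2]
ft_force: [-2.0, -0.6, -2.3]
finger_gap: 47.4
grip_force: 43.1
```

Emit:
apply_moves(series="0 0 0.01 0 0.3; 0 0 0.01 0 0.3; 0 0 0 0 0.3")

```text
time: 12.88
tool_pos: [531.4, -185.0, 84.7]
tcp_rot: [-180.0, 0.0, -8.2]
ft_force: [-1.7, -0.7, -4.8]
finger_gap: 47.5
grip_force: 43.0
```

Emit:
apply_moves(series="0 0 0.005 0 0.3; 0 0 0 0 0.3")

```text
time: 13.05
tool_pos: [531.4, -185.0, 83.6]
tcp_rot: [-180.0, 0.0, -8.2]
ft_force: [-2.1, 0.4, -2.4]
finger_gap: 47.1
grip_force: 43.2
```

Emit:
apply_moves(series="0 0 0.005 0 0.3; 0 0 0 0 0.3")

```text
time: 13.22
tool_pos: [531.5, -185.0, 82.3]
tcp_rot: [-180.0, 0.0, -8.2]
ft_force: [-2.8, 1.1, -0.1]
finger_gap: 47.3
grip_force: 43.4
```

Emit:
apply_moves(series="0 0 0.004 0 0.3; 0 0 0 0 0.3")

```text
time: 13.38
tool_pos: [531.8, -185.1, 81.7]
tcp_rot: [180.0, -0.0, -8.2]
ft_force: [-4.5, 1.1, 4.4]
finger_gap: 47.7
grip_force: 43.7
```

Emit:
apply_moves(series="0 0 0.004 0 0.3; 0 0 0 0 0.3")

```text
time: 13.55
tool_pos: [532.4, -185.2, 81.6]
tcp_rot: [180.0, -0.1, -8.2]
ft_force: [-5.8, 1.8, 10.2]
finger_gap: 47.6
grip_force: 44.5
```

It's on the bed: z holds at 81.6 (expected 81.3) and the force is rising. I'll ease off vertically and shift slightly toward the block so the jaw load passes to it, then release.

Emit:
apply_moves(series="0 0 -0.004 0 0.3; -0.002 0 0 0 0.3; 0 0 0 0 0.3")

```text
time: 13.8
tool_pos: [531.7, -185.1, 81.7]
tcp_rot: [180.0, -0.1, -8.2]
ft_force: [-1.4, 1.6, 0.8]
finger_gap: 47.5
grip_force: 43.5
```

Emit:
apply_moves(series="-0.002 0 0 0 0.3; 0 0 0 0 0.3")

```text
time: 13.97
tool_pos: [531.4, -185.1, 81.7]
tcp_rot: [180.0, -0.1, -8.2]
ft_force: [1.2, 0.2, 0.3]
finger_gap: 47.5
grip_force: 43.4
```

Emit:
apply_moves(series="0 0 0.002 0 0.3; 0 0 0 0 0.3; 0 0 0 0 -0.1; 0 0 0 0 -0.4; 0 0 0 0 -1", squeeze=20)

```text
time: 14.38
tool_pos: [530.3, -184.9, 80.4]
tcp_rot: [180.0, 0.0, -8.2]
ft_force: [0.5, -0.2, 0.3]
finger_gap: 70.0
grip_force: 0.0
```

Emit:
apply_moves(series="0 0 0 0 -1; 0 0 0 0 -1; 0 0 -0.04 0 -1; 0 0 -0.07 0 -1; 0 0 -0.07 0 -1")

```text
time: 14.8
tool_pos: [529.7, -184.6, 135.1]
tcp_rot: [-180.0, 0.1, -8.2]
ft_force: [0.0, -0.2, 0.4]
finger_gap: 85.5
grip_force: 0.0
```

Emit:
apply_moves(series="0 0 -0.07 0 -1; 0 0 -0.07 0 -1; 0 0 0 0 -1; 0 0 0 0 -1")

```text
time: 15.13
tool_pos: [531.7, -185.5, 179.4]
tcp_rot: [179.9, -0.2, -8.2]
ft_force: [0.2, -0.6, -0.3]
finger_gap: 85.5
grip_force: 0.0
```

```bash
python3 - <<'E'
from h import *
from bench import snapshot
d=wrist('w8');t=tops(d,("yellow",),118)
f=snapshot("side")["frame"];g=snapshot("scene")["frame"]
a=cv2.resize(f[230:330,240:370],(390,300),interpolation=2);b=cv2.resize(g[205:275,240:331],(390,300),interpolation=2)
x,y=np.int32(t["yellow"][0]);w=d["frame"][max(0,y-200):y+90,max(0,x-190):x+190]
cv2.imwrite("pics/chk8.png",np.vstack([np.hstack([a,b]),cv2.resize(w,(780,300*1) if 0 else (390,298)).repeat(1,1) if 0 else np.hstack([cv2.resize(w,(390,298)),cv2.resize(f[140:215,265:363],(390,298),interpolation=2)])]))
E
```

```text
w8 15.13 [ 531.7 -185.5  179.4] [179.93  -0.23  -8.24] [ 0.18 -0.6  -0.3 ] 85.5
yellow px [316.5 254. ] xy [ 530.2 -185. ] yaw -8.3 size [ 7.7 45.2]
```

View pics/chk8.png

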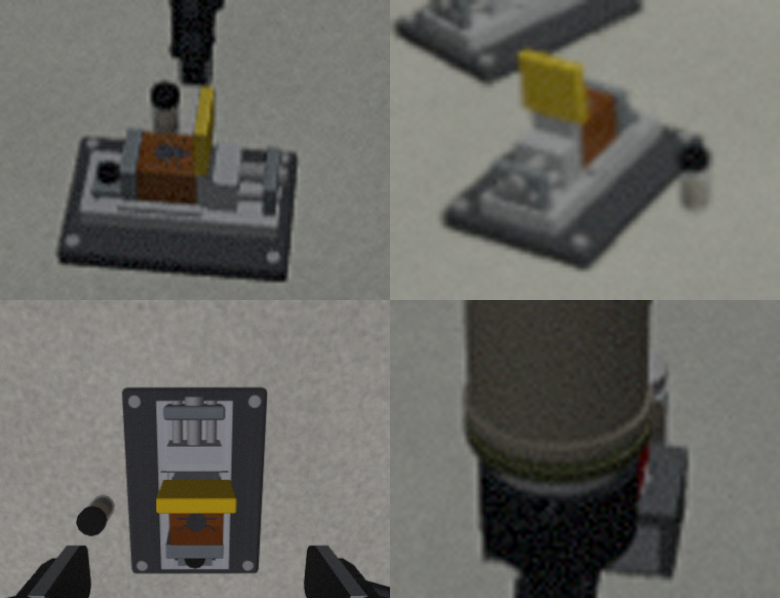

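The spacer stands upright between block and jaw, and the other two are still in the rack. As a last check, I'll confirm the jaw was pushed back by comparing its rear edge in w3 and w8.

```bash
python3 - <<'E'
from h import *
sc={"w3":[(243,114),(388,114)],"w8":None}
for n in("w3","w8"):
    d=dict(np.load(n+".npz"))
    gs=proj(d,[[445.5,-122.2,16],[592.4,-143.3,16],[578.4,-240.8,16],[431.4,-219.6,16]]).round().astype(int)
    W=plane(d,d["T"],screws(d,[tuple(p) for p in gs]),16)[:,:2];c=W.mean(0);e=W[1]+W[2]-W[0]-W[3];a=np.arctan2(e[1],e[0])
    print(n,c.round(1),np.degrees(a).round(2),[np.linalg.norm(W[i]-W[(i+1)%4]).round(1) for i in range(4)])
    u=np.array([np.cos(a),np.sin(a)]);v=np.array([-u[1],u[0]]);g=cv2.GaussianBlur(cv2.cvtColor(d["frame"],cv2.COLOR_BGR2GRAY),(3,3),0)
    for y in(-6,6,):
        xs=np.arange(20,75,.5);q=proj(d,[np.r_[c+x*u+y*v,62.5] for x in xs]).astype(np.float32)
        G=cv2.remap(g,q[:,0].reshape(1,-1),q[:,1].reshape(1,-1),1)[0].astype(int);D=np.diff(G)
        print(y,[(float(x+.25),int(k)) for x,k in zip(xs,D) if abs(k)>8])
E
```

```text
w3 [ 511.1 -180.9] -8.25 [np.float64(149.1), np.float64(98.7), np.float64(149.2), np.float64(98.5)]
-6 [(20.25, 9), (20.75, 26), (21.25, 33), (21.75, 22), (22.75, -25), (23.25, -20), (24.25, 19), (24.75, 23), (25.25, 14), (42.25, -18), (42.75, -23), (43.25, -17), (44.75, 21), (45.25, 22), (45.75, 12), (62.75, -18), (63.25, -23), (63.75, -13)]
6 [(20.75, 26), (21.25, 31), (21.75, 21), (22.75, -24), (23.25, -19), (24.25, 21), (24.75, 23), (25.25, 14), (42.25, -18), (42.75, -22), (43.25, -16), (44.75, 21), (45.25, 23), (45.75, 13), (62.75, -19), (63.25, -24), (63.75, -14), (64.75, 9)]
w8 [ 511.  -180.9] -8.21 [np.float64(149.0), np.float64(98.3), np.float64(148.8), np.float64(98.5)]
-6 [(26.75, 16), (27.25, 16), (27.75, 16), (44.75, -13), (45.25, -17), (45.75, -16), (46.25, -10), (49.25, 9), (49.75, 13), (50.25, 15), (50.75, 10), (63.25, -9), (63.75, -13), (64.25, -12)]
6 [(26.75, 18), (27.25, 18), (27.75, 16), (44.75, -13), (45.25, -18), (45.75, -15), (49.25, 9), (49.75, 13), (50.25, 17), (50.75, 11), (63.25, -12), (63.75, -15), (64.25, -14)]
```

The jaw has been pushed back about 2.3 mm, within its 3.5 mm give, so the thin spacer is gripped. I'll hand in.

```bash
python3 -c "
from bench import hand_in
print(hand_in())"
```

```text
the job is handed in; nothing more can be done
None
```

The job is handed in: the block is back against its stop, the thin (yellow) spacer is down on the bed and holds the jaw back about 2.3 mm, and the middle and thick spacers were never moved from the rack.

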